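# Turn the sample carousel to the lidded crucible

### The job

Bring the lidded crucible round for weighing: turn the sample carousel gently by pushing the posts on its rim with the fingertips, until the lidded crucible stands squarely in line with the fixed pointer on the carousel's foot, and leave it at rest there. Do not grasp or lift anything, and do not touch the things standing on the carousel: they stay upright in their places.

Things in the scene. Friction and masses are not known exactly. Their poses are not given: they have to be found in the camera images.
- carousel: Fixed foot of the sample carousel: dark steel, 170 mm across, 18 mm high, origin under its centre on the table. A flat aluminium pointer tongue lies on the table along its own -x axis; it shows from 108 to 141 mm from the axis, 22 mm wide, 6 mm thick, with a raised diamond up to 11 mm high. The foot stands turned up to 0.8 rad either way from facing the robot.
- turntable (a joint): Angle of the turning plate about the hub, rad, positive anticlockwise from above; no stops; about 1 N at a post moves it and it stays where left. Plate: aluminium disc 216 mm across, 10 mm thick, top 28 mm above the table. Six places in a ring of 56 mm radius, 60 degrees apart. Reads 0 at the start wherever the plate stands. Half-way between places, near the rim, stand six push posts.
- post (a point): One of the six equal steel push posts of the plate (turns with it), the point half-way up. Posts: 15 mm in diameter, 34 mm high, tops 62 mm above the table, axes 100 mm from the hub, 60 degrees apart round the hub.
- hub (a point): Axis of the carousel at the height of the plate's top (28 mm above the table).
- pointer (a point): Middle of the raised diamond's outer corner on the fixed pointer tongue, 137 mm from the hub axis.
- front_place (a point): Fixed point over the foot, on the line from hub to pointer, 56 mm from the hub axis at plate-top height: where the axis of the thing that faces the pointer stands.
- lidded_crucible: The lidded crucible: white porcelain, tapering cup closed with a domed lid with a small knob, 48 mm across, 48 mm high, the only one of its kind. Origin at the centre of its underside, on the plate's top (28 mm above the table). It stands loose with its axis 56 mm from the hub; not to be touched.
- large_weight: Metal balance weight with a neck and knob, 35 mm across, 46 mm high. Origin at the centre of its underside, on the plate's top (28 mm above the table). It stands loose with its axis 56 mm from the hub; not to be touched.
- small_weight: Smaller weight of the same shape, 28 mm across, 38 mm high. Origin at the centre of its underside, on the plate's top (28 mm above the table). It stands loose with its axis 56 mm from the hub; not to be touched.
- open_crucible_a: One of three equal open porcelain crucibles without lid, 45 mm across, 37 mm high. Origin at the centre of its underside, on the plate's top (28 mm above the table). It stands loose with its axis 56 mm from the hub; not to be touched.
- open_crucible_b: One of three equal open porcelain crucibles without lid, 45 mm across, 37 mm high. Origin at the centre of its underside, on the plate's top (28 mm above the table). It stands loose with its axis 56 mm from the hub; not to be touched.
- open_crucible_c: One of three equal open porcelain crucibles without lid, 45 mm across, 37 mm high. Origin at the centre of its underside, on the plate's top (28 mm above the table). It stands loose with its axis 56 mm from the hub; not to be touched.

How it is judged:
By the outcome, as a careful person would: the job done as asked, in the order asked, and still so for the second after the job is handed in, with the robot touching nothing.
It also fails if it takes over 64 s, if anything falls off the work surface, if the arm or the gripper's body presses on something with over 40 N, if the wrist force passes 120 N, or if a joint passes its speed limit or range.

### The arm

A 6-joint arm with a two-finger parallel gripper is mounted at the origin on a cart in front of the work surface, level with it; the furniture and walls round the work are solid. World frame = base frame: x ahead of the robot, y to its left, z up, the work surface at z = 0. Lengths are in mm, angles in rad, forces in N, time in s.
With the tool pointing down it reaches from about 325 to 925 mm from the base axis. Payload 3.1 kg.
Tool frame: the origin (TCP) lies midway between the tips of the shut fingers; the grasp point (between the pads) lies 19 mm behind it; z points along the fingers, y is the line along which they close (so a half turn about z gives the same grasp; the last joint's range is limited). The gripper opens to 85 mm and grips with 20 to 120 N. Pads are 22 mm wide; open, the fingers measure 114 mm over their backs; the gripper's body (76 mm by 85 mm) begins 54 mm behind the grasp point. The pads swing forward as they close: fully open they stand 13 mm farther back than shut.
Start: joints at [-0.112, 0.217, 1.613, -0, 1.311, -0.112], TCP at [625.011, 0.021, 231.3] pointing down, gripper open.
Joint ranges: [-2.75, 2.75], [-0.78, 2.1], [0.31, 2.55], [-1.13, 4.27], [0.13, 2.63], [-2.58, 2.58]. Speed limits (rad/s): [2.79, 2.79, 3.14, 3.14, 3.14, 3.14].

### API

Orientations are given as a unit quaternion [w, x, y, z].
In Python, from rig import status, cams, ctrl gives the robot as it stands.
- The arm moves only by the tool send_rows, never from a script. Its argument "motion" is a list of rows, each an object with "delta_pos": the shift along the tool's x, y, z in units of 0.025 m (1.0 is 0.025 m), a list of three; "rot": the turn, a rotation vector about the tool's x, y, z in units of 0.1 rad (1.0 is 0.1 rad), a list of three; "fingers": the closure, from 0 (fully open) to 1 (shut). In form: [{"delta_pos": [tx, ty, tz], "rot": [wx, wy, wz], "fingers": fingers}, ...]. A call has 1 to 10 rows; each row shifts and turns the commanded pose from where the row before left it, along the tool's axes as they then stand; what a row does not reach is not made up. A row lasts 1/12 s, in which the tool goes at most 41.7 mm and 7.16 degrees, less where a joint would pass 70% of its speed; a pose out of reach is approached as far as the arm can. A call with a number of a shift or a turn outside -1 to 1 is refused whole. A call with a gripper value outside its range is refused whole. The fingers move at their own pace and stop on an object; the grip force is fixed at half the most. Time passes only in rows, so rows that do not move let the fingers close. It gives the time, the measured TCP pose, the force, the opening and the grip force at its end, in the units of the state.
- status.read_state(): the state, without advancing time (a new reading comes with each control period).
- cams.camera(name): name is "scene" or "side" or "wrist"; returns a dict with "pixels" (420x560x3 uint8, red, green, blue), "range_z" (420x560 float32, mm along the optical axis (not along the pixel's ray), 0 where there is no reading), "camera_matrix" (3x3 intrinsics, pixels), "cam_to_world" (4x4, takes a point from camera to world coordinates). Camera axes: x right, y down, z forward; pixel columns grow to the right and rows downward; lengths in mm; the calibration is good to about 2 mm. A picture is of the moment at which its call begins.
- ctrl.finish_job(): hands the job in; it is judged then, once.
The state is a dict: "time_s": time; "joint_pos": joint angles; "dq": joint speeds; "effort": joint torques, N m; "ee_pos": TCP position; "tool_rot": TCP orientation; "wrist_force": force on the tool from outside, world axes, zero at the start; "torque": the same for the moment, N m; "grip_width": opening from 0.0 (shut) to 1.0 (fully open); "grip_force": force on a finger pad.
Only numpy, scipy, OpenCV 4.12 (cv2) and the standard library are available. Lean on these libraries where they do the work, as an engineer would, in place of code of your own. Each camera call takes 0.05 s, during which the arm holds its last target. There are 200 camera calls.

## Working session

There is one attempt and no reset: what is moved stays moved. The work goes in short steps, Python scripts to look and compute and a tool call to move; the robot and the scene stay as the last step left them, time stands still between calls to the robot, and variables do not carry over. Pictures are saved under pics/ and viewed, at most 10 in all, crops included, and the job is handed in when it is done.

Besides the shell and the picture viewer there is one more tool, called after "Request:" in YAML: its name, and indented under it one key for each argument. send_rows: Moves the arm, as the interface text tells. Shifts and turns lie within -1 to 1; 1 stands for 0.025 m of shift or 0.1 rad of turn. Its arguments: {"type":"object","properties":{"motion":{"type":"array"}},"required":["motion"]}

```bash
mkdir -p pics
python3 - <<'E'
from rig import status,cams
import cv2,numpy as np
s=status.read_state();print(s)
for n in ("scene","wrist"):
    c=cams.camera(n);cv2.imwrite(f"pics/{n}0.png",c["pixels"][:,:,::-1]);np.savez(f"{n}0.npz",**c)
    print(n,c["camera_matrix"],c["cam_to_world"].round(3))
E
```

```text
{'time_s': 0.0, 'joint_pos': array([-1.12230978e-01,  2.17766908e-01,  1.61489977e+00, -4.23840139e-06,
        1.31129390e+00, -1.12227921e-01]), 'dq': array([-0.00122758, -0.00083018, -0.00017585,  0.00130299, -0.00151176,
        0.00085583]), 'effort': array([-2.90135131e-04, -3.96841800e+01, -3.03850436e+01, -2.80225659e-04,
        9.87685227e-03,  9.68610237e-06]), 'ee_pos': array([6.24201783e+02, 9.15252755e-02, 2.29978302e+02]), 'tool_rot': array([-0.0009244 ,  0.70710698,  0.70710559, -0.00073976]), 'wrist_force': array([ 0.07610204, -0.13870482,  0.12655448]), 'torque': array([-0.01257966,  0.01467765,  0.00539525]), 'grip_force': 0.0, 'grip_width': 0.99969563396272}
scene [[538.03609553   0.         277.55267016]
 [  0.         538.03609553 212.35644179]
 [  0.           0.           1.        ]] [[-1.00000e+00  1.70000e-02 -3.00000e-03  5.11508e+02]
 [ 1.00000e-02  4.21000e-01 -9.07000e-01  6.03168e+02]
 [-1.40000e-02 -9.07000e-01 -4.21000e-01  4.38376e+02]
 [ 0.00000e+00  0.00000e+00  0.00000e+00  1.00000e+00]]
wrist [[369.27288639   0.         277.55807988]
 [  0.         369.27288639 202.41768757]
 [  0.           0.           1.        ]] [[ 1.00000e+00  1.00000e-03 -3.00000e-03  6.22080e+02]
 [-1.00000e-03 -9.48000e-01 -3.18000e-01  8.15450e+01]
 [-3.00000e-03  3.18000e-01 -9.48000e-01  3.73445e+02]
 [ 0.00000e+00  0.00000e+00  0.00000e+00  1.00000e+00]]
```

View pics/scene0.png

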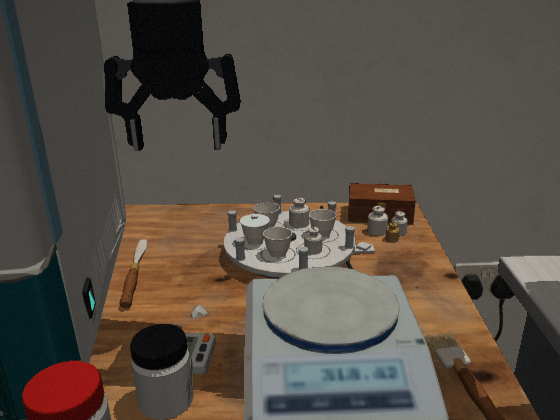

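View pics/wrist0.png

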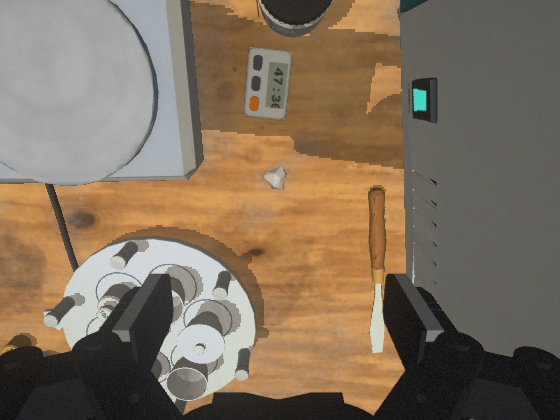

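The scene view shows the carousel centred near (290,240), with the lidded crucible at (255,230) and the pointer at about (364,247), facing the robot. The wrist view shows the disc at about (160,325), partly hidden by a finger. I'll measure from the depth image.

```bash
cat > h.py <<'E'
import numpy as np,cv2
from scipy.optimize import least_squares
def cloud(c):
    K=c["camera_matrix"];z=c["range_z"].astype(float);v,u=np.mgrid[:z.shape[0],:z.shape[1]]
    P=np.stack([(u-K[0,2])/K[0,0]*z,(v-K[1,2])/K[1,1]*z,z],-1)
    T=c["cam_to_world"];W=P@T[:3,:3].T+T[:3,3];W[z<=0]=np.nan;return W
def ray(c,u,v,h):
    K=c["camera_matrix"];T=c["cam_to_world"]
    d=T[:3,:3]@np.linalg.solve(K,[u,v,1.]);o=T[:3,3];return o+d*(h-o[2])/d[2]
def posts(W,hub,lo=54,hi=66):
    d=W[...,:2]-hub;r=np.hypot(d[...,0],d[...,1])
    m=((r>88)&(r<112)&(W[...,2]>lo)&(W[...,2]<hi)).astype(np.uint8)
    n,l,st,ce=cv2.connectedComponentsWithStats(m)
    return [(np.round(W[l==i].mean(0),1),st[i,4],ce[i].round(0),round(float(np.degrees(np.arctan2(*(W[l==i].mean(0)[:2]-hub)[::-1]))),1)) for i in range(1,n) if st[i,4]>8]
E
python3 - <<'E'
from h import *
c=dict(np.load("scene0.npz"));W=cloud(c)
u0=W[170:290,200:400]
# plate plane: rim fit
m=np.zeros(W.shape[:2],bool);m[180:290,200:400]=True
m&=(W[...,2]>24)&(W[...,2]<32)
n,l,st,_=cv2.connectedComponentsWithStats(m.astype(np.uint8));i=1+st[1:,4].argmax()
P=W[l==i];print("z",np.median(P[:,2]))
hull=cv2.convexHull(P[:,:2].astype(np.float32))[:,0]
f=least_squares(lambda p:np.hypot(*(hull-p).T)-108,hull.mean(0),loss="soft_l1",f_scale=2);print("hub",f.x,np.abs(f.fun).mean())
hub=f.x
for p in posts(W,hub):print(p)
# pointer: low things near
d=W[...,:2]-hub;r=np.hypot(d[...,0],d[...,1])
m=(r>112)&(r<145)&(W[...,2]>3)&(W[...,2]<16);Q=W[m];print("ptr",len(Q),Q.mean(0),np.degrees(np.arctan2(*(Q.mean(0)[:2]-hub)[::-1])))
# lidded crucible: high points
m=(r<90)&(W[...,2]>50)&(W[...,2]<80)
n,l,st,ce=cv2.connectedComponentsWithStats(m.astype(np.uint8))
for i in range(1,n):
    if st[i,4]>15:print(ce[i].round(),st[i,4],W[l==i].mean(0).round(1),W[l==i][:,2].max())
im=c["pixels"][180:300,200:400,::-1];cv2.imwrite("pics/crop.png",cv2.resize(im,None,fx=4,fy=4,interpolation=cv2.INTER_CUBIC))
E
```

```text
z 28.25079669795548
hub [ 490.9396978 -177.3692518] 5.272645794023818
(array([ 509.9, -273.7,   59.8]), np.int32(48), array([277., 198.]), -78.9)
(array([ 415.9, -240.7,   59.8]), np.int32(55), array([331., 204.]), -139.9)
(array([ 585.2, -209.4,   60.1]), np.int32(58), array([232., 214.]), -18.7)
(array([ 398. , -142.1,   59.9]), np.int32(74), array([349., 230.]), 159.2)
(array([ 567.2, -111.1,   60.1]), np.int32(75), array([239., 241.]), 41.0)
(array([473.8, -77.3,  60.3]), np.int32(78), array([303., 251.]), 99.7)
ptr 156 [ 365.60360706 -178.09728447    8.38238488] -179.6671929826843
[312. 219.] 919 [ 452.6 -187.4   59.6] 75.71249406688531
[266. 225.] 1292 [ 528.2 -163.8   61.3] 77.51143599747661
```

View pics/crop.png

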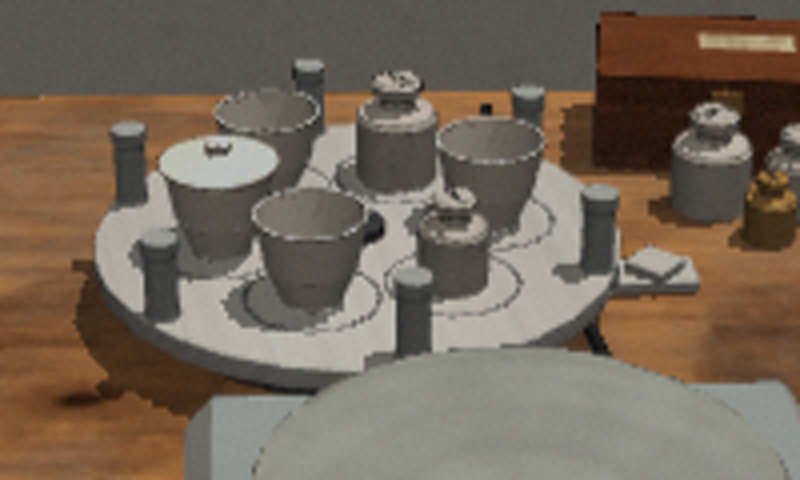

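The crop shows the lidded crucible at crop (219,150), on the +x side. The pointer diamond's outer corner is near crop (690,262), on the -x side. It needs about +170° of anticlockwise turn. I'll move to the approach side with the fingers shut and look from above.

Request:
send_rows:
  motion:
    - {"delta_pos":[-0.5,-0.25,0],"rot":[0,0,0],"fingers":1}
    - {"delta_pos":[-1,-0.5,0],"rot":[0,0,0],"fingers":1}
    - {"delta_pos":[-1,-0.5,0],"rot":[0,0,0],"fingers":1}
    - {"delta_pos":[-1,-0.5,0],"rot":[0,0,0],"fingers":1}
    - {"delta_pos":[-1,-0.5,0],"rot":[0,0,0],"fingers":1}
    - {"delta_pos":[-1,-0.5,0],"rot":[0,0,0],"fingers":1}
    - {"delta_pos":[-1,-0.5,0],"rot":[0,0,0],"fingers":1}
    - {"delta_pos":[-1,-0.5,0],"rot":[0,0,0],"fingers":1}
    - {"delta_pos":[-1,-0.5,0],"rot":[0,0,0],"fingers":1}
    - {"delta_pos":[-1,-0.5,0],"rot":[0,0,0],"fingers":1}

```text
time_s: 0.93
ee_pos: [504.5, -239.1, 231.0]
tool_rot: [-0.0, 0.707, 0.707, -0.0]
wrist_force: [0.3, -0.1, 0.5]
grip_width: 0.001
grip_force: 0.0
```

Request:
send_rows:
  motion:
    - {"delta_pos":[-1,-0.5,0],"rot":[0,0,0],"fingers":1}
    - {"delta_pos":[-0.6,-0.5,0],"rot":[0,0,0],"fingers":1}
    - {"delta_pos":[0,0,0],"rot":[0,0,0],"fingers":1}
    - {"delta_pos":[0,0,0],"rot":[0,0,0],"fingers":1}

```text
time_s: 1.27
ee_pos: [480.0, -278.4, 231.0]
tool_rot: [-0.0, 0.708, 0.706, 0.0]
wrist_force: [-0.3, 0.7, -0.4]
grip_width: 0.001
grip_force: 0.0
```

Run:
```python
from rig import status,cams
from h import *
s=status.read_state();print(s["ee_pos"],s["tool_rot"],s["time_s"],s["grip_width"])
c=cams.camera("wrist");np.savez("w1.npz",**c);cv2.imwrite("pics/w1.png",c["pixels"][:,:,::-1])
W=cloud(c)
m=((W[...,2]>25)&(W[...,2]<31)).astype(np.uint8)
n,l,st,_=cv2.connectedComponentsWithStats(m);i=1+st[1:,4].argmax();P=W[l==i]
hull=cv2.convexHull(P[:,:2].astype(np.float32))[:,0]
f=least_squares(lambda p:np.hypot(*(hull-p).T)-108,hull.mean(0),loss="soft_l1",f_scale=1);hub=f.x;print("hub",hub,np.abs(f.fun).mean())
for p in posts(W,hub,60,65):print(p)
d=W[...,:2]-hub;r=np.hypot(d[...,0],d[...,1])
for lo,hi in((3,8),(8.5,14)):
    m=(r>112)&(r<145)&(W[...,2]>lo)&(W[...,2]<hi)&(W[...,0]<hub[0]);Q=W[m];print("ptr",len(Q),Q.mean(0),np.degrees(np.arctan2(*(Q.mean(0)[:2]-hub)[::-1])))
m=(r>112)&(W[...,2]>20)&(W[...,2]<140)
n,l,st,ce=cv2.connectedComponentsWithStats(m.astype(np.uint8))
for i in range(1,n):
    if st[i,4]>200:q=W[l==i];print("obst",ce[i].round(),q.min(0).round(),q.max(0).round())
```

```text
[ 480.03903611 -278.39019322  230.99369822] [-3.86819401e-04  7.08102726e-01  7.06109323e-01  6.16331685e-05] 1.2667 0.001063991465399149
hub [ 488.33009338 -180.07601894] 1.3776821844342209
(array([ 394.8, -147.3,   62.8]), np.int32(337), array([168.,  10.]), 160.7)
(array([ 582.1, -214.2,   62.6]), np.int32(269), array([406., 101.]), -20.0)
(array([ 412.8, -245.1,   62.7]), np.int32(246), array([201., 139.]), -139.3)
(array([ 506.3, -278.4,   62.8]), np.int32(222), array([311., 177.]), -79.6)
ptr 491 [ 387.36808152 -230.19285661    6.64496548] -153.60051916748358
ptr 466 [ 365.91807899 -187.20243308   11.66663603] -176.668193809155
obst [ 97. 108.] [ 300. -233.   20.] [ 320. -211.   33.]
obst [ 82. 138.] [ 279. -263.   20.] [ 307. -236.   42.]
obst [121. 143.] [ 313. -272.   20.] [ 347. -237.   49.]
obst [107. 215.] [ 249. -369.   20.] [ 376. -278.   52.]
obst [101. 315.] [ 175. -407.   20.] [ 439. -404.  140.]
obst [456. 314.] [ 515. -407.   20.] [ 782. -404.  140.]
```

View pics/w1.png

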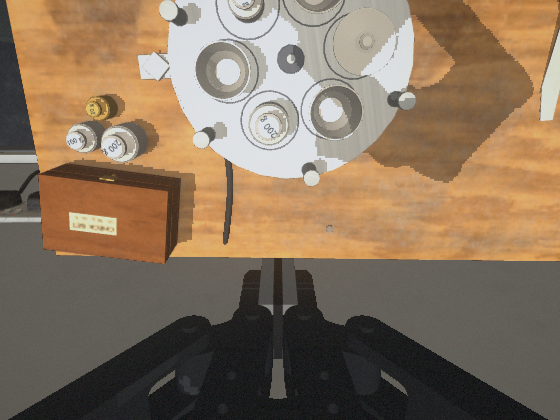

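The wrist view shows the hub at (291,59), the lidded crucible's knob at (366,41), the pointer diamond's tip at (139,67), posts at (168,10), (201,139), (311,177) and (406,101), and the weight box at (110,215). Next I need the angles of the pointer and the crucible.

Run:
```python
from h import *
c=dict(np.load("w1.npz"));W=cloud(c);hub=np.array([488.4,-180.6])
d=W[...,:2]-hub;r=np.hypot(d[...,0],d[...,1])
A=lambda p:round(float(np.degrees(np.arctan2(p[1]-hub[1],p[0]-hub[0]))%360),2)
v,u=np.mgrid[:420,:560]
m=(u>130)&(u<176)&(v>45)&(v<90)&(W[...,2]>2.5)&(W[...,2]<16)&(r>108)
ys=v[m];xs=u[m];print(m.sum(),xs.min(),xs.max(),ys.min(),ys.max())
Q=W[m][:,:2].astype(np.float32);box=cv2.minAreaRect(Q);print("rect",box,A(box[0]),cv2.boxPoints(box).round(1).tolist())
h=W[...,2]
m2=m&(h>9.0);Q2=W[m2];print("diamond",len(Q2),Q2.mean(0),A(Q2.mean(0)),np.percentile(Q2[:,2],[5,50,95]))
b2=cv2.minAreaRect(Q2[:,:2].astype(np.float32));print(b2,A(b2[0]))
m3=(r<90)&(h>72)&(u>330);Q3=W[m3];print("knob",len(Q3),Q3.mean(0),A(Q3.mean(0)),np.hypot(*(Q3.mean(0)[:2]-hub)))
m4=(r<12)&(h>30)&(h<60);Q4=W[m4];print("hubboss",len(Q4),Q4.mean(0))
im=c["pixels"][20:120,110:250,::-1];cv2.imwrite("pics/p.png",cv2.resize(im,None,fx=5,fy=5,interpolation=cv2.INTER_CUBIC))
```

```text
773 133 170 47 83
rect ((358.2021789550781, -184.35458374023438), (36.480628967285156, 30.405874252319336), 4.421384334564209) 181.65 [[338.79998779296875, -170.60000610351562], [341.20001220703125, -200.89999389648438], [377.6000061035156, -198.10000610351562], [375.20001220703125, -167.8000030517578]]
diamond 452 [ 365.14718814 -185.44006169   11.79410784] 182.25 [10.33411953 11.85101685 13.16625299]
((365.2425842285156, -186.02920532226562), (19.372629165649414, 20.5521297454834), 46.66213607788086) 182.52
knob 4759 [ 503.35227833 -260.69855524  287.79781944] 280.57 81.48220160815526
hubboss 623 [ 488.38668004 -180.71460724   35.10807528]
```

View pics/p.png

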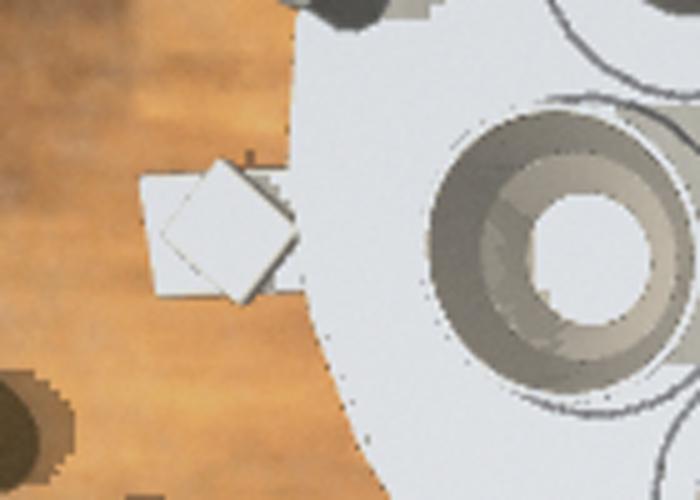

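The crop shows the diamond's corners at (161,233), (220,158), (298,235) and (240,304), and the tongue end's corners at (140,176) and (157,298).

Run:
```python
from h import *
c=dict(np.load("w1.npz"));W=cloud(c);hub=np.array([488.4,-180.6])
A=lambda p,h=hub:round(float(np.degrees(np.arctan2(p[1]-h[1],p[0]-h[0]))%360),2)
R=lambda x,y,z:ray(c,x/5+109.6,y/5+19.6,z)[:2]
D=[R(*p,11) for p in((161,233),(220,158),(298,235),(240,304))];D=np.array(D);print(D.round(1),"mean",A(D.mean(0)),np.hypot(*(D.mean(0)-hub)),"tip",A(D[0]),np.hypot(*(D[0]-hub)),"axis",A(D[0],D[2]),A(D[1],D[3])+90)
E=np.array([R(140,176,6),R(157,298,6)]);print(E.round(1),A(E.mean(0)),np.hypot(*(E.mean(0)-hub)),A(E[0],E[1])+90)
# lidded crucible: knob and lid
d=W[...,:2]-hub;r=np.hypot(d[...,0],d[...,1]);v,u=np.mgrid[:420,:560]
m=(u>325)&(u<405)&(v<90)&(r<90)
for lo,hi in((50,80),(73,80)):
    k=m&(W[...,2]>lo)&(W[...,2]<hi);Q=W[k];b=cv2.minEnclosingCircle(Q[:,:2].astype(np.float32));print(len(Q),b,A(b[0]),np.hypot(*(np.array(b[0])-hub)))
```

```text
[[ 351.9 -185.5]
 [ 364.2 -172.7]
 [ 377.2 -186. ]
 [ 365.2 -198. ]] mean 182.29 123.90415956708324 tip 182.06 136.62335818449657 axis 179.02 182.17000000000002
[[ 347.4 -175.4]
 [ 348.  -196.9]] 182.26 140.80545529367086 181.5
3539 ((532.2568359375, -172.99317932128906), 35.59040832519531) 9.84 44.51163644808914
175 ((543.1229858398438, -171.0806884765625), 5.807533264160156) 9.87 55.54477897253703
```

Crucible at 10.1°, pointer at 182.2°, so the plate needs about +172°. I'll descend behind the post at -80°.

Request:
send_rows:
  motion:
    - {"delta_pos":[-0.18,-0.24,0.4],"rot":[0,0,0.7],"fingers":1}
    - {"delta_pos":[0,0,0.9],"rot":[0,0,0.7],"fingers":1}
    - {"delta_pos":[0,0,1],"rot":[0,0,0],"fingers":1}
    - {"delta_pos":[0,0,1],"rot":[0,0,0],"fingers":1}
    - {"delta_pos":[0,0,1],"rot":[0,0,0],"fingers":1}
    - {"delta_pos":[0,0,1],"rot":[0,0,0],"fingers":1}
    - {"delta_pos":[0,0,1],"rot":[0,0,0],"fingers":1}
    - {"delta_pos":[0,0,0.8],"rot":[0,0,0],"fingers":1}
    - {"delta_pos":[0,0,0.45],"rot":[0,0,0],"fingers":1}
    - {"delta_pos":[0,0,0],"rot":[0,0,0],"fingers":1}

```text
time_s: 2.15
ee_pos: [473.5, -279.4, 39.4]
tool_rot: [-0.003, 0.754, 0.656, -0.001]
wrist_force: [-1.0, 0.6, -0.4]
grip_width: 0.003
grip_force: 0.0
```

Request:
send_rows:
  motion:
    - {"delta_pos":[0.0008,0.0824,0],"rot":[0,0,-0.2],"fingers":1}
    - {"delta_pos":[0.0008,0.0824,0],"rot":[0,0,-0.2],"fingers":1}
    - {"delta_pos":[0.0008,0.0824,0],"rot":[0,0,-0.2],"fingers":1}
    - {"delta_pos":[0.0008,0.0824,0],"rot":[0,0,-0.2],"fingers":1}
    - {"delta_pos":[0.0008,0.0824,0],"rot":[0,0,-0.2],"fingers":1}
    - {"delta_pos":[0.0008,0.0824,0],"rot":[0,0,-0.2],"fingers":1}

```text
time_s: 2.65
ee_pos: [488.3, -283.4, 43.4]
tool_rot: [0.001, 0.713, 0.701, 0.0]
wrist_force: [-1.3, -0.5, 0.6]
grip_width: -0.001
grip_force: 0.9
```

Request:
send_rows:
  motion:
    - {"delta_pos":[0.0008,0.0824,0],"rot":[0,0,-0.2],"fingers":1}
    - {"delta_pos":[0.0019,0.1236,0],"rot":[0,0,-0.3],"fingers":1}
    - {"delta_pos":[0.0033,0.1648,0],"rot":[0,0,-0.4],"fingers":1}
    - {"delta_pos":[0.0051,0.2059,0],"rot":[0,0,-0.5],"fingers":1}
    - {"delta_pos":[0.0051,0.2059,0],"rot":[0,0,-0.5],"fingers":1}
    - {"delta_pos":[0.0051,0.2059,0],"rot":[0,0,-0.5],"fingers":1}
    - {"delta_pos":[0.0051,0.2059,0],"rot":[0,0,-0.5],"fingers":1}
    - {"delta_pos":[0.0051,0.2059,0],"rot":[0,0,-0.5],"fingers":1}
    - {"delta_pos":[0.0051,0.2059,0],"rot":[0,0,-0.5],"fingers":1}
    - {"delta_pos":[0.0051,0.2059,0],"rot":[0,0,-0.5],"fingers":1}

```text
time_s: 3.48
ee_pos: [531.8, -274.5, 42.6]
tool_rot: [0.0, 0.543, 0.84, -0.0]
wrist_force: [-0.8, -0.6, 0.3]
grip_width: 0.001
grip_force: 0.6
```

Run:
```python
from rig import status,cams
import cv2,numpy as np
s=status.read_state();p=s["ee_pos"];h=[488.4,-180.6];print(p,np.hypot(*(p[:2]-h)),np.degrees(np.arctan2(*(p[:2]-h)[::-1])),s["wrist_force"],s["joint_pos"])
c=cams.camera("scene");cv2.imwrite("pics/s2.png",cv2.resize(c["pixels"][100:300,180:420,::-1],None,fx=3,fy=3,interpolation=cv2.INTER_CUBIC))
```

```text
[ 531.83297817 -274.49612871   42.62857706] 103.45485285312404 -65.17643329792367 [-0.84955443 -0.57447259  0.25992103] [-5.93313240e-01  3.85950890e-01  1.79135348e+00 -9.15681829e-04
  9.63998939e-01 -1.01625011e+00]
```

View pics/s2.png

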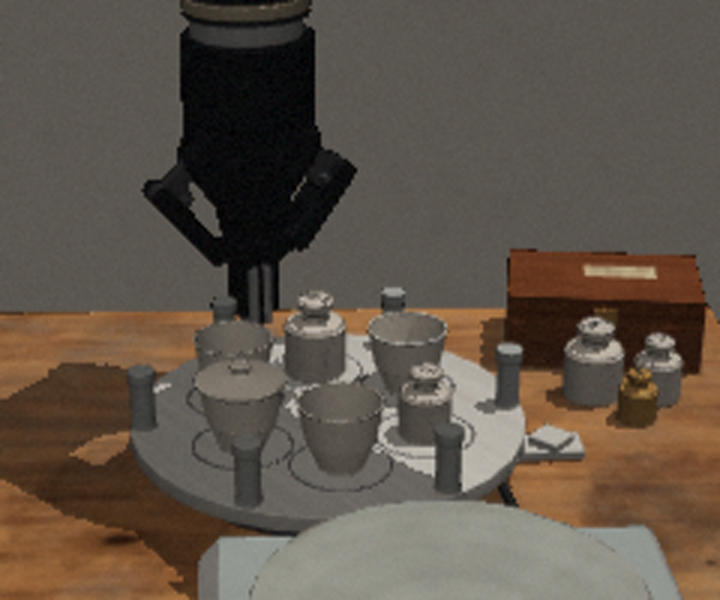

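The pushed post (at (225,310) in the view) turns with the plate, and everything stands upright. I'll continue the arc.

Request:
send_rows:
  motion:
    - {"delta_pos":[0.0051,0.2059,0],"rot":[0,0,-0.5],"fingers":1}
    - {"delta_pos":[0.0074,0.247,0],"rot":[0,0,-0.6],"fingers":1}
    - {"delta_pos":[0.0101,0.2882,0],"rot":[0,0,-0.7],"fingers":1}
    - {"delta_pos":[0.0101,0.2882,0],"rot":[0,0,-0.7],"fingers":1}
    - {"delta_pos":[0.0101,0.2882,0],"rot":[0,0,-0.7],"fingers":1}
    - {"delta_pos":[0.0101,0.2882,0],"rot":[0,0,-0.7],"fingers":1}
    - {"delta_pos":[0.0101,0.2882,0],"rot":[0,0,-0.7],"fingers":1}
    - {"delta_pos":[0.0101,0.2882,0],"rot":[0,0,-0.7],"fingers":1}
    - {"delta_pos":[0.0101,0.2882,0],"rot":[0,0,-0.7],"fingers":1}
    - {"delta_pos":[0.0101,0.2882,0],"rot":[0,0,-0.7],"fingers":1}

```text
time_s: 4.37
ee_pos: [581.3, -228.0, 42.6]
tool_rot: [0.0, 0.237, 0.972, -0.0]
wrist_force: [0.3, -1.4, -0.8]
grip_width: 0.001
grip_force: 0.6
```

Request:
send_rows:
  motion:
    - {"delta_pos":[0.0101,0.2882,0],"rot":[0,0,-0.7],"fingers":1}
    - {"delta_pos":[0.0101,0.2882,0],"rot":[0,0,-0.7],"fingers":1}
    - {"delta_pos":[0.0101,0.2882,0],"rot":[0,0,-0.7],"fingers":1}
    - {"delta_pos":[0.0101,0.2882,0],"rot":[0,0,-0.7],"fingers":1}
    - {"delta_pos":[0.0074,0.247,0],"rot":[0,0,-0.6],"fingers":1}
    - {"delta_pos":[0.0051,0.2059,0],"rot":[0,0,-0.5],"fingers":1}
    - {"delta_pos":[0.0033,0.1648,0],"rot":[0,0,-0.4],"fingers":1}
    - {"delta_pos":[0.0019,0.1236,0],"rot":[0,0,-0.3],"fingers":1}
    - {"delta_pos":[0.0008,0.0824,0],"rot":[0,0,-0.2],"fingers":1}
    - {"delta_pos":[0.0002,0.0412,0],"rot":[0,0,-0.1],"fingers":1}

```text
time_s: 5.2
ee_pos: [592.9, -179.0, 42.7]
tool_rot: [0.0, -0.005, 1.0, -0.0]
wrist_force: [0.6, -1.0, 0.4]
grip_width: 0.002
grip_force: 0.5
```

Request:
send_rows:
  motion:
    - {"delta_pos":[0,0,0],"rot":[0,0,0],"fingers":1}
    - {"delta_pos":[0,-0.3,0],"rot":[0,0,0],"fingers":1}
    - {"delta_pos":[0,-0.3,0],"rot":[0,0,0],"fingers":1}
    - {"delta_pos":[0,0,-0.5],"rot":[0,0,0],"fingers":1}
    - {"delta_pos":[0,0,-1],"rot":[0,0,0],"fingers":1}
    - {"delta_pos":[0,0,-1],"rot":[0,0,0],"fingers":1}
    - {"delta_pos":[0,0,-1],"rot":[0,0,0],"fingers":1}
    - {"delta_pos":[0,0,-0.5],"rot":[0,0,0],"fingers":1}
    - {"delta_pos":[0,0,0],"rot":[0,0,0],"fingers":1}

```text
time_s: 5.95
ee_pos: [595.7, -195.7, 147.8]
tool_rot: [0.004, -0.004, 1.0, -0.002]
wrist_force: [0.0, -0.9, 0.3]
grip_width: -0.001
grip_force: 0.0
```

Run:
```python
from rig import status,cams
from h import *
s=status.read_state();p=s["ee_pos"];h=np.array([488.4,-180.6]);print(p,s["tool_rot"],np.degrees(np.arctan2(*(p[:2]-h)[::-1])),s["joint_pos"],s["wrist_force"],s["time_s"])
c=cams.camera("scene");cv2.imwrite("pics/s3.png",cv2.resize(c["pixels"][100:300,180:420,::-1],None,fx=3,fy=3,interpolation=cv2.INTER_CUBIC))
W=cloud(c)
P=posts(W,np.array([490,-177.5]))
for q in P:print(q)
```

```text
[ 595.73895317 -195.73405001  147.84493082] [ 0.00408886 -0.00431322  0.99998061 -0.00186063] -8.02540848270155 [-4.29337926e-01  2.95607386e-01  1.68157453e+00  6.48684198e-05
  1.15542632e+00 -2.00878672e+00] [ 0.01874774 -0.85697018  0.33277957] 5.95
(array([ 462.7, -270.9,   59.7]), np.int32(51), array([303., 198.]), -106.3)
(array([ 559.7, -248.6,   59.9]), np.int32(55), array([248., 204.]), -45.6)
(array([ 394.5, -198.3,   60.1]), np.int32(61), array([347., 214.]), -167.7)
(array([ 588.9, -153.2,   60. ]), np.int32(63), array([227., 229.]), 13.8)
(array([ 423.8, -102.9,   60.3]), np.int32(76), array([336., 242.]), 131.6)
(array([520.6, -80.1,  60.1]), np.int32(80), array([270., 251.]), 72.6)
```

View pics/s3.png

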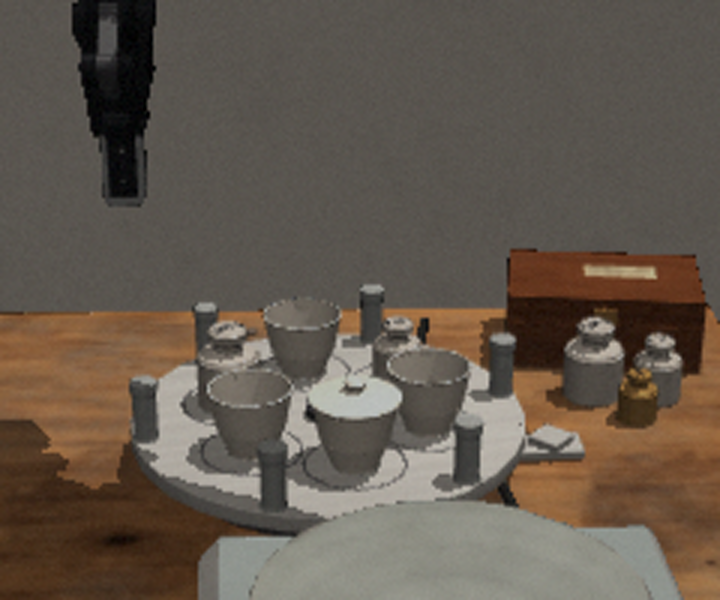

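Everything is upright, and the plate has turned 92.9° by the post line (the crucible is at (355,405) in the view). 79.2° remains. I'll reposition behind the post at -47°.

Request:
send_rows:
  motion:
    - {"delta_pos":[0.638,-0.783,0],"rot":[0,0,0],"fingers":1}
    - {"delta_pos":[0.638,-0.783,0],"rot":[0,0,0],"fingers":1}
    - {"delta_pos":[0.638,-0.783,0],"rot":[0,0,0],"fingers":1}
    - {"delta_pos":[0.638,-0.783,0],"rot":[0,0,0],"fingers":1}
    - {"delta_pos":[0,0,0],"rot":[0,0,0.95],"fingers":1}
    - {"delta_pos":[0,0,0],"rot":[0,0,0.95],"fingers":1}
    - {"delta_pos":[0,0,0],"rot":[0,0,0.95],"fingers":1}
    - {"delta_pos":[0,0,0],"rot":[0,0,0.95],"fingers":1}
    - {"delta_pos":[0,0,0],"rot":[0,0,0.95],"fingers":1}
    - {"delta_pos":[0,0,0],"rot":[0,0,0.95],"fingers":1}

```text
time_s: 6.83
ee_pos: [528.1, -272.1, 139.9]
tool_rot: [-0.002, 0.279, 0.96, 0.001]
wrist_force: [0.5, 0.8, -0.6]
grip_width: -0.008
grip_force: 0.0
```

Request:
send_rows:
  motion:
    - {"delta_pos":[0,0,0],"rot":[0,0,0.95],"fingers":1}
    - {"delta_pos":[0,0,0],"rot":[0,0,0.95],"fingers":1}
    - {"delta_pos":[0,0,0],"rot":[0,0,0.95],"fingers":1}
    - {"delta_pos":[0,0,0],"rot":[0,0,0.95],"fingers":1}
    - {"delta_pos":[0,0,0],"rot":[0,0,0.95],"fingers":1}
    - {"delta_pos":[0,0,0],"rot":[0,0,0.95],"fingers":1}
    - {"delta_pos":[0,0,0],"rot":[0,0,0],"fingers":1}
    - {"delta_pos":[0,0,0],"rot":[0,0,0],"fingers":1}

```text
time_s: 7.5
ee_pos: [528.5, -272.2, 140.6]
tool_rot: [-0.002, 0.535, 0.845, 0.0]
wrist_force: [-0.4, 0.5, -0.1]
grip_width: 0.001
grip_force: 0.0
```

Request:
send_rows:
  motion:
    - {"delta_pos":[-0.12,0,0.5],"rot":[0,0,0],"fingers":1}
    - {"delta_pos":[0,0,0.9],"rot":[0,0,0],"fingers":1}
    - {"delta_pos":[0,0,0.9],"rot":[0,0,0],"fingers":1}
    - {"delta_pos":[0,0,0.9],"rot":[0,0,0],"fingers":1}
    - {"delta_pos":[0,0,0.5],"rot":[0,0,0],"fingers":1}
    - {"delta_pos":[0,0,0.2],"rot":[0,0,0],"fingers":1}
    - {"delta_pos":[0,0,0],"rot":[0,0,0],"fingers":1}
    - {"delta_pos":[0,0,0],"rot":[0,0,0],"fingers":1}

```text
time_s: 8.17
ee_pos: [531.3, -275.9, 45.3]
tool_rot: [0.0, 0.536, 0.844, -0.0]
wrist_force: [0.8, 0.8, -0.5]
grip_width: -0.001
grip_force: 0.0
```

Request:
send_rows:
  motion:
    - {"delta_pos":[0.0008,0.0824,0],"rot":[0,0,-0.2],"fingers":1}
    - {"delta_pos":[0.0008,0.0824,0],"rot":[0,0,-0.2],"fingers":1}
    - {"delta_pos":[0.0008,0.0824,0],"rot":[0,0,-0.2],"fingers":1}
    - {"delta_pos":[0.0008,0.0824,0],"rot":[0,0,-0.2],"fingers":1}
    - {"delta_pos":[0.0008,0.0824,0],"rot":[0,0,-0.2],"fingers":1}
    - {"delta_pos":[0.0008,0.0824,0],"rot":[0,0,-0.2],"fingers":1}
    - {"delta_pos":[0.0008,0.0824,0],"rot":[0,0,-0.2],"fingers":1}
    - {"delta_pos":[0.0008,0.0824,0],"rot":[0,0,-0.2],"fingers":1}

```text
time_s: 8.83
ee_pos: [545.3, -267.5, 45.1]
tool_rot: [-0.0, 0.466, 0.885, -0.0]
wrist_force: [-0.4, -2.0, 0.8]
grip_width: -0.0
grip_force: 0.6
```

Request:
send_rows:
  motion:
    - {"delta_pos":[0.0008,0.0824,0],"rot":[0,0,-0.2],"fingers":1}
    - {"delta_pos":[0.0019,0.1236,0],"rot":[0,0,-0.3],"fingers":1}
    - {"delta_pos":[0.0033,0.1648,0],"rot":[0,0,-0.4],"fingers":1}
    - {"delta_pos":[0.0051,0.2059,0],"rot":[0,0,-0.5],"fingers":1}
    - {"delta_pos":[0.0074,0.247,0],"rot":[0,0,-0.6],"fingers":1}
    - {"delta_pos":[0.0101,0.2882,0],"rot":[0,0,-0.7],"fingers":1}
    - {"delta_pos":[0.0101,0.2882,0],"rot":[0,0,-0.7],"fingers":1}
    - {"delta_pos":[0.0101,0.2882,0],"rot":[0,0,-0.7],"fingers":1}
    - {"delta_pos":[0.0101,0.2882,0],"rot":[0,0,-0.7],"fingers":1}
    - {"delta_pos":[0.0101,0.2882,0],"rot":[0,0,-0.7],"fingers":1}

```text
time_s: 9.67
ee_pos: [581.9, -224.9, 45.3]
tool_rot: [0.001, 0.207, 0.978, -0.0]
wrist_force: [-0.2, -2.2, -0.3]
grip_width: -0.001
grip_force: 0.6
```

Request:
send_rows:
  motion:
    - {"delta_pos":[0.0101,0.2882,0],"rot":[0,0,-0.7],"fingers":1}
    - {"delta_pos":[0.0101,0.2882,0],"rot":[0,0,-0.7],"fingers":1}
    - {"delta_pos":[0.0101,0.2882,0],"rot":[0,0,-0.7],"fingers":1}
    - {"delta_pos":[0.0101,0.2882,0],"rot":[0,0,-0.7],"fingers":1}
    - {"delta_pos":[0.0101,0.2882,0],"rot":[0,0,-0.7],"fingers":1}
    - {"delta_pos":[0.0101,0.2882,0],"rot":[0,0,-0.7],"fingers":1}
    - {"delta_pos":[0.0101,0.2882,0],"rot":[0,0,-0.7],"fingers":1}
    - {"delta_pos":[0.0074,0.247,0],"rot":[0,0,-0.6],"fingers":1}
    - {"delta_pos":[0.0051,0.2059,0],"rot":[0,0,-0.5],"fingers":1}
    - {"delta_pos":[0.0033,0.1648,0],"rot":[0,0,-0.4],"fingers":1}

```text
time_s: 10.5
ee_pos: [588.5, -159.8, 45.4]
tool_rot: [0.001, -0.111, 0.994, -0.0]
wrist_force: [0.7, -1.4, -0.7]
grip_width: -0.0
grip_force: 0.5
```

Request:
send_rows:
  motion:
    - {"delta_pos":[0.0019,0.1236,0],"rot":[0,0,-0.3],"fingers":1}
    - {"delta_pos":[0.0008,0.0824,0],"rot":[0,0,-0.2],"fingers":1}
    - {"delta_pos":[0.0008,0.0824,0],"rot":[0,0,-0.2],"fingers":1}
    - {"delta_pos":[0.0002,0.0412,0],"rot":[0,0,-0.1],"fingers":1}
    - {"delta_pos":[0,0,0],"rot":[0,0,0],"fingers":1}
    - {"delta_pos":[0,0,0],"rot":[0,0,0],"fingers":1}

```text
time_s: 11.0
ee_pos: [585.3, -152.0, 44.9]
tool_rot: [-0.0, -0.149, 0.989, 0.0]
wrist_force: [-0.7, -0.6, 0.1]
grip_width: -0.001
grip_force: 0.1
```

```bash
cat > m.py <<'E'
from rig import status,cams
from h import *
s=status.read_state();p=s["ee_pos"];h=np.array([488.4,-180.6]);print(p,s["tool_rot"],np.degrees(np.arctan2(*(p[:2]-h)[::-1])),np.hypot(*(p[:2]-h)),s["joint_pos"][-1],s["wrist_force"],s["time_s"])
c=cams.camera("scene");np.savez("last.npz",**c);W=cloud(c)
c0=np.array([491.7,-175.7])
q=[x[0][:2]-c0 for x in posts(W,np.array([490,-177.5])) if x[1]<110]
a=np.degrees([np.arctan2(x[1],x[0]) for x in q]);print(a.round(1),"phase mod60",((a+19.8)%60).round(2))
d=W[...,:2]-h;r=np.hypot(d[...,0],d[...,1])
k=(r<75)&(W[...,2]>72.5)&(W[...,2]<82)
n,l,st,ce=cv2.connectedComponentsWithStats(k.astype(np.uint8))
for i in range(1,n):
    if st[i,4]>5:m=W[l==i].mean(0);print(ce[i].round(),st[i,4],m.round(1),np.degrees(np.arctan2(m[1]-h[1]-2,m[0]-h[0]-2))%360)
E
python3 m.py
```

```text
[ 585.2609686  -151.97622627   44.92212449] [-3.08818476e-04 -1.48979045e-01  9.88840285e-01  2.00182478e-04] 16.46314856001101 101.00182008509672 -2.2400031383741563 [-0.71562665 -0.60221019  0.10893654] 11.0
[ -91.  -150.9  149.1   89.2] phase mod60 [48.77 48.86 48.93 49.  ]
[323. 212.] 25 [ 435.7 -175.7   75.6] 176.9439465243121
[270. 227.] 71 [ 520.3 -128.6   74.1] 59.10757945058826
```

168.9° turned, about 3° left. I'll nudge slowly, back off, and look from above.

Request:
send_rows:
  motion:
    - {"delta_pos":[0.0002,0.0412,0],"rot":[0,0,-0.1],"fingers":1}
    - {"delta_pos":[0.0002,0.0412,0],"rot":[0,0,-0.1],"fingers":1}
    - {"delta_pos":[0.0002,0.0412,0],"rot":[0,0,-0.1],"fingers":1}
    - {"delta_pos":[0.0002,0.0412,0],"rot":[0,0,-0.1],"fingers":1}
    - {"delta_pos":[0.0001,0.0206,0],"rot":[0,0,-0.05],"fingers":1}
    - {"delta_pos":[0.0001,0.0206,0],"rot":[0,0,-0.05],"fingers":1}
    - {"delta_pos":[0,0,0],"rot":[0,0,0],"fingers":1}
    - {"delta_pos":[0,0,0],"rot":[0,0,0],"fingers":1}

```text
time_s: 11.72
ee_pos: [583.7, -147.1, 45.0]
tool_rot: [-0.0, -0.174, 0.985, 0.0]
wrist_force: [0.1, 0.4, 0.4]
grip_width: 0.003
grip_force: 0.2
```

```bash
python3 m.py
```

```text
[ 583.71776987 -147.05594358   44.99291846] [-1.57782627e-04 -1.73692099e-01  9.84799978e-01  1.84553264e-04] 19.387897454730272 101.04791424842887 -2.283481875616422 [0.06057837 0.44164296 0.43349922] 11.7167
[ -88.1 -148.   152.    92.1] phase mod60 [51.69 51.76 51.77 51.87]
[323. 211.] 25 [ 435.6 -178.3   75.4] 179.65489370072336
[272. 227.] 69 [ 517.5 -127.1   74. ] 62.21692585384941
```

Request:
send_rows:
  motion:
    - {"delta_pos":[0,-0.2,0],"rot":[0,0,0],"fingers":1}
    - {"delta_pos":[0,-0.3,0],"rot":[0,0,0],"fingers":1}
    - {"delta_pos":[0,0,-0.5],"rot":[0,0,0],"fingers":1}
    - {"delta_pos":[0,0,-1],"rot":[0,0,0],"fingers":1}
    - {"delta_pos":[0,0,-1],"rot":[0,0,0],"fingers":1}
    - {"delta_pos":[0,0,-1],"rot":[0,0,0],"fingers":1}
    - {"delta_pos":[0,0,-1],"rot":[0,0,0],"fingers":1}
    - {"delta_pos":[0,0,-1],"rot":[0,0,0],"fingers":1}
    - {"delta_pos":[0,0,-1],"rot":[0,0,0],"fingers":1}
    - {"delta_pos":[0,0,-1],"rot":[0,0,0],"fingers":1}

```text
time_s: 12.6
ee_pos: [588.3, -159.1, 235.2]
tool_rot: [0.001, -0.174, 0.985, -0.0]
wrist_force: [0.3, -0.1, -0.5]
grip_width: 0.001
grip_force: 0.0
```

Request:
send_rows:
  motion:
    - {"delta_pos":[0.7,0,0],"rot":[0,0,0],"fingers":1}
    - {"delta_pos":[0.8,0,0],"rot":[0,0,0],"fingers":1}
    - {"delta_pos":[0.8,0,0],"rot":[0,0,0],"fingers":1}
    - {"delta_pos":[0.8,0,0],"rot":[0,0,0],"fingers":1}
    - {"delta_pos":[0.8,0,0],"rot":[0,0,0],"fingers":1}
    - {"delta_pos":[0.5,0,0],"rot":[0,0,0],"fingers":1}
    - {"delta_pos":[0,0,0],"rot":[0,0,0],"fingers":1}
    - {"delta_pos":[0,0,0],"rot":[0,0,0],"fingers":1}

```text
time_s: 13.27
ee_pos: [485.0, -196.9, 233.4]
tool_rot: [0.001, -0.173, 0.985, -0.0]
wrist_force: [0.3, -0.2, 0.4]
grip_width: -0.004
grip_force: 0.0
```

```bash
python3 m.py
python3 - <<'E'
from rig import cams
from h import *
c=cams.camera("wrist");np.savez("w2.npz",**c);cv2.imwrite("pics/w2.png",c["pixels"][:,:,::-1])
E
```

```text
[ 485.01665687 -196.91438508  233.39876355] [ 8.61303108e-04 -1.73069598e-01  9.84909177e-01 -2.92336409e-04] -101.7161512152346 16.6615176806006 -2.4390455822451846 [ 0.31427586 -0.15051161  0.41059455] 13.2667
[ -88.2 -147.9  -28.   152.1   32.1   92.1] phase mod60 [51.58 51.91 51.79 51.9  51.89 51.87]
[323. 211.] 23 [ 435.6 -178.5   75.6] 179.91239343191612
[272. 227.] 70 [ 517.4 -127.    74.1] 62.3887049467355
```

View pics/w2.png

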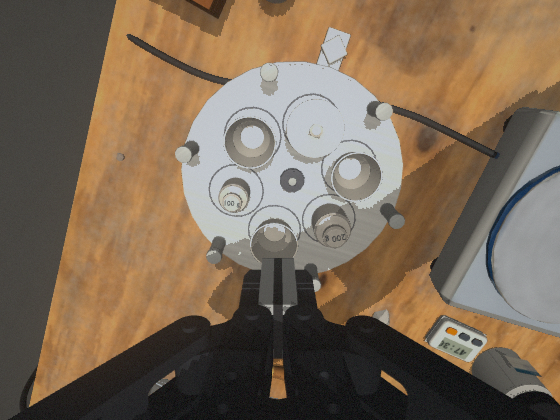

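The wrist view shows the hub at (292,180), the crucible's knob at (316,131), the diamond centre at about (334,47), and the flanking posts at (269,72) and (384,110). Next I'll measure the angles in this one view.

Run:
```python
from h import *
c=dict(np.load("w2.npz"));W=cloud(c);v,u=np.mgrid[:420,:560]
def mec(k):
    n,l,st,_=cv2.connectedComponentsWithStats(k.astype(np.uint8));i=1+st[1:,4].argmax();Q=W[l==i];return cv2.minEnclosingCircle(Q[:,:2].astype(np.float32)),Q.mean(0),len(Q)
h=W[...,2]
b=mec((abs(u-292)<15)&(abs(v-180)<15)&(h>33)&(h<60));print("boss",b)
P=[W[(abs(u-x)<12)&(abs(v-y)<12)&(h>60)&(h<65)].mean(0)[:2] for x,y in((269,72),(384,110),(188,152),(395,214),(217,245))]
P=np.array(P);f=least_squares(lambda p:np.hypot(*(P-p).T)-100,[488.,-180.]);hub=f.x;print("hub",hub,f.fun.round(1))
A=lambda p,h=hub:round(float(np.degrees(np.arctan2(p[1]-h[1],p[0]-h[0]))%360),2)
a=[A(p) for p in P];print(a,"place dir",np.mean([(x-30-60*round((x-30-182)/60)) for x in a]))
kn=mec((abs(u-316)<14)&(abs(v-131)<14)&(h>73)&(h<80));print("knob",kn,A(kn[0][0]),A(kn[1]))
lid=mec((abs(u-316)<34)&(abs(v-131)<38)&(h>63)&(h<80));print("lid",lid,A(lid[0][0]))
k=(abs(u-334)<22)&(v>24)&(v<75)&(h>2.5)&(h<16)
d=W[...,:2]-hub;r=np.hypot(d[...,0],d[...,1]);k&=(r>111)
for lo in(2.5,9):
    Q=W[k&(h>lo)];print(lo,len(Q),A(Q.mean(0)),cv2.minAreaRect(Q[:,:2].astype(np.float32)))
im=c["pixels"][15:85,280:390,::-1];cv2.imwrite("pics/p2.png",cv2.resize(im,None,fx=7,fy=7,interpolation=cv2.INTER_CUBIC))
```

```text
boss (((488.3830871582031, -180.7803192138672), 11.678343772888184), array([ 488.08035403, -181.06213163,   35.10103737]), 446)
hub [ 487.72645522 -180.50363437] [-0.7 -1.2 -0.5 -1.2 -1.9]
[212.31, 152.02, 272.12, 92.25, 330.6] place dir 181.86
knob (((432.9833679199219, -182.88232421875), 5.678316593170166), array([ 432.55428625, -182.7540939 ,   76.80331615]), 143) 182.49 182.34
lid (((432.7742919921875, -182.658203125), 24.008638381958008), array([ 432.09722333, -183.06995165,   69.58834765]), 2657) 182.25
2.5 839 182.49 ((360.37542724609375, -181.6604766845703), (33.46902847290039, 32.513492584228516), 2.633589267730713)
9 459 182.36 ((362.392333984375, -183.23721313476562), (18.797672271728516, 25.588287353515625), 46.03882598876953)
```

View pics/p2.png

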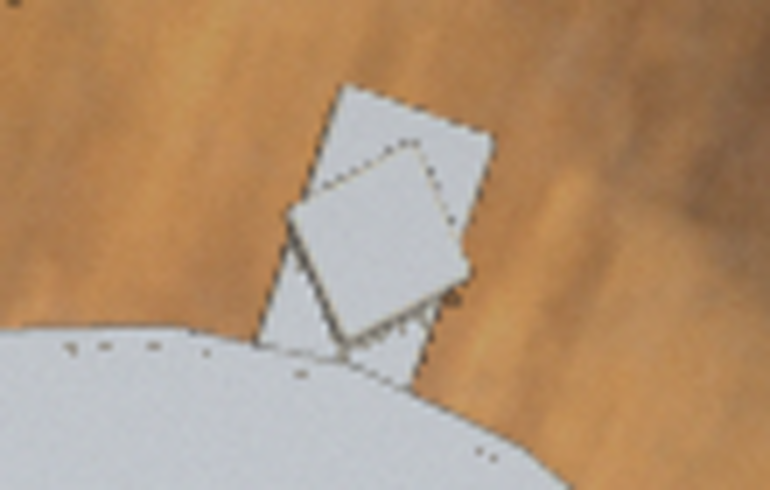

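The crop shows the tongue and diamond (outer corner at (412,140)). In this view the crucible is at 182.3° and the pointer at 182.4°, so they're aligned, with the arm clear.

```bash
python3 -c "
from rig import ctrl;print(ctrl.finish_job())"
```

```text
the job is handed in; nothing more can be done
None
```

The lidded crucible is lined up with the pointer to within about 0.3° as measured by camera; everything was still upright in its place, the arm was clear, and I handed the job in after about 13 s of robot time.

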